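# Lay the gilt carvings back on their altar panels

### The arm

A 6-joint arm with a two-finger parallel gripper is mounted at the origin on the work surface. World frame = base frame: x ahead of the robot, y to its left, z up, the work surface at z = 0. Lengths are in mm, angles in rad, forces in N, time in s.
With the tool pointing down it reaches from about 350 to 975 mm from the base axis. Payload 17.4 kg.
Tool frame: the origin (TCP) lies midway between the tips of the shut fingers; the grasp point (between the pads) lies 19 mm behind it (robot.pinch_z is the distance from the TCP to the grasp point, in mm); z points along the fingers, x is the direction in which the jaws open and shut, and the axes are right-handed (so a half turn about z gives the same grasp; the last joint's range is limited). The gripper opens to 85 mm and grips with 20 to 120 N. Pads are 22 mm wide; open, the fingers measure 114 mm over their backs; the gripper's body (76 mm by 85 mm) begins 54 mm behind the grasp point. The pads swing forward as they close: fully open they stand 13 mm farther back than shut.
Start: joints at [1.188, 0.116, 1.442, -0, 1.584, -0.038], TCP at [228.164, 635.275, 231.303] pointing down, gripper open.
Joint ranges: [-2.83, 2.83], [-0.83, 2.19], [0.07, 2.5], [-1.14, 4.28], [0.01, 3], [-2.97, 2.97]. Speed limits (rad/s): [1.89, 1.89, 2.22, 3.14, 3.14, 3.14].

### API

Orientations are given as a unit quaternion [w, x, y, z].
In Python, from workcell import sense, eyes, robot gives the robot as it stands. The module is installed in compiled form; this text tells all that it offers.
- The arm moves only by the shell command python3 -m pendant 'ROWS' [FORCE]. ROWS is JSON, one flat list of numbers, 7 for each row, row after row: the turn, a rotation vector about the tool's x, y, z in rad, then the shift along the tool's x, y, z in m, then the finger opening in m, from 0 to 0.0854. In form: [ax, ay, az, x, y, z, jaw, ax, ay, az, x, y, z, jaw, ...]. A call has 1 to 12 rows; each row is the pose to reach, as a shift and turn from the pose commanded when the call began, along the tool's axes at that moment; what a row does not reach only later rows make up. A row lasts 1/12 s, in which the tool goes at most 41.7 mm and 7.16 degrees, less where a joint would pass 70% of its speed; a pose out of reach is approached as far as the arm can. A call with a gripper value outside its range is refused whole. The fingers move at their own pace and stop on an object; FORCE is the grip in N (left out, the last holds). Time passes only in rows, so rows that repeat a pose let the fingers close. It gives the time, the measured TCP pose, the force and the opening at its end, in the units of the state.
- sense(): the state, without advancing time (a new reading comes with each control period).
- eyes.capture(name): name is "side" or "top"; returns the picture (384x512x3 uint8, red, green, blue); there is no depth.
- eyes.camera_model(name): a dict with "camera_matrix" (3x3 intrinsics, pixels), "R" (3x3) and "t" (3): a world point X has camera coordinates R X + t. Camera axes: x right, y down, z forward; pixel columns grow to the right and rows downward; lengths in mm; the calibration is good to about 2 mm. A picture is of the moment at which its call begins. camera_model takes no time and is no camera call.
- robot.hand_in(): hands the job in, once; it reports no verdict.
The state is a dict: "time_s": time; "q": joint angles; "qd": joint speeds; "effort": joint torques, N m; "tool_pos": TCP position; "ee_rot": TCP orientation; "force": force on the tool from outside, world axes, zero at the start; "torque": the same for the moment, N m; "finger_gap": finger opening in mm.
Only numpy, scipy, OpenCV 4.12 (cv2) and the standard library are available. Lean on these libraries where they do the work, as an engineer would, in place of code of your own. Each camera call takes 0.05 s, during which the arm holds its last target.

### The job

These four gilded carvings came off the four black lacquered altar panels for regilding; lay them out again ready for gluing. Set each one face up and flat on the panel whose bare-wood outline has its shape and size, centred on the outline and lined up with it. Lower them, never drop them, and leave the C-shaped scroll and the glue pot where they are.

Things in the scene. Friction and masses are not known exactly. Their poses are not given: they have to be found in the camera images.
- large_mid (a point): Loose gilded wood carving, gold all over, lying face up on the flat grey mat (3 mm thick) at the start: the large round chrysanthemum rosette, 60 mm across, 50 g. Sides upright from 0 to 16 mm above its flat underside, carved top up to 22 mm. The point lies on its axis, 10 mm above its underside (so 12 mm below the very top); z up.
- small_mid (a point): Loose gilded wood carving, gold all over, lying face up on the flat grey mat (3 mm thick) at the start: the small round chrysanthemum rosette, 40 mm across, 25 g. Sides upright from 0 to 16 mm above its flat underside, carved top up to 22 mm. The point lies on its axis, 10 mm above its underside (so 12 mm below the very top); z up.
- bar_mid (a point): Loose gilded wood carving, gold all over, lying face up on the flat grey mat (3 mm thick) at the start: the long vine bar with round ends, 112 mm long (its x) by 30 mm wide (its y), straight parallel sides, 50 g. Sides upright from 0 to 16 mm above its flat underside, carved top up to 22 mm. The point lies on its axis, 10 mm above its underside (so 12 mm below the very top); z up.
- square_mid (a point): Loose gilded wood carving, gold all over, lying face up on the flat grey mat (3 mm thick) at the start: the square four-petal flower, 50 x 50 mm with rounded corners, sides along its x and y, 45 g. Sides upright from 0 to 16 mm above its flat underside, carved top up to 22 mm. The point lies on its axis, 10 mm above its underside (so 12 mm below the very top); z up.
- large_outline (a point): Black lacquered altar panel with gilt edges, 150 x 110 x 14 mm, fixed, lying flat on the bench with a flat top (no recess, no rim); in the middle of its top the bare pale-wood outline of the carving that belongs there: a scalloped circle 61 mm across. The point is the centre of the outline, on the panel's top face, 14 mm above the bench; x along the panel's 150 mm side, y along its 110 mm side, z up.
- small_outline (a point): Black lacquered altar panel with gilt edges, 150 x 110 x 14 mm, fixed, lying flat on the bench with a flat top (no recess, no rim); in the middle of its top the bare pale-wood outline of the carving that belongs there: a scalloped circle 41 mm across. The point is the centre of the outline, on the panel's top face, 14 mm above the bench; x along the panel's 150 mm side, y along its 110 mm side, z up.
- bar_outline (a point): Black lacquered altar panel with gilt edges, 150 x 110 x 14 mm, fixed, lying flat on the bench with a flat top (no recess, no rim); in the middle of its top the bare pale-wood outline of the carving that belongs there: a long strip with round ends, 113 x 31 mm, its length along x. The point is the centre of the outline, on the panel's top face, 14 mm above the bench; x along the panel's 150 mm side, y along its 110 mm side, z up.
- square_outline (a point): Black lacquered altar panel with gilt edges, 150 x 110 x 14 mm, fixed, lying flat on the bench with a flat top (no recess, no rim); in the middle of its top the bare pale-wood outline of the carving that belongs there: a square with rounded corners, 51 x 51 mm, sides along x and y. The point is the centre of the outline, on the panel's top face, 14 mm above the bench; x along the panel's 150 mm side, y along its 110 mm side, z up.
- c_scroll_mid (a point): Bystander: loose gilded C-shaped scroll carving, an open ring 63 mm across and 19 mm high, lying on the mat among the others; it belongs to none of the panels. The point is the middle of the ring, 9 mm above its underside.
- pot_mid (a point): Bystander: small white glue pot with a black lid, 44 mm across, 51 mm high, loose on the mat in front of the robot. The point is on its axis, 25 mm above its underside.
Not all that is in view belongs to the job. Leave any green look-alike of the part that bears large_mid alone. What is shaped like the part that bears small_mid but blue is not meant.

How it is judged:
By the outcome, as a careful person would: the job done as asked, in the order asked, and still so for the second after the job is handed in, with the robot touching nothing.
It also fails if it takes over 102 s, if anything falls off the work surface, if the arm or the gripper's body presses on something with over 40 N, if the wrist force passes 120 N, or if a joint passes its speed limit or range.

## Working session

There is one attempt and no reset: what is moved stays moved. The work goes in short steps, Python scripts to look and compute and a shell command to move; the robot and the scene stay as the last step left them, time stands still between calls to the robot, and variables do not carry over. Pictures are saved under pics/ and viewed, and the job is handed in when it is done.

```bash
mkdir -p pics
python3 - <<'E'
from workcell import sense, eyes, robot
import cv2,numpy as np
s=sense();print(s)
for n in("top","side"):
    im=eyes.capture(n);cv2.imwrite(f"pics/{n}0.png",im[:,:,::-1]);
    cv2.imwrite(f"pics/{n}0b.png",cv2.resize(im[:,:,::-1],(800,600),interpolation=cv2.INTER_CUBIC))
    m=eyes.camera_model(n);print(n,m,-np.array(m["R"]).T@np.array(m["t"]))
print(robot.pinch_z)
E
```

```text
{'time_s': 0.0, 'q': array([ 1.18818753e+00,  1.16498805e-01,  1.44226373e+00, -6.11773256e-06,
        1.58397813e+00, -3.78347882e-02]), 'qd': array([ 0.00069089, -0.00014068, -0.00032983, -0.00035447, -0.00195294,
        0.00054443]), 'effort': array([-5.95768041e-03, -7.31986070e+01, -6.32485127e+01, -3.14859071e-04,
        6.19113343e-03, -5.84807850e-06]), 'tool_pos': array([228.1031413 , 635.09641273, 230.55447416]), 'ee_rot': array([ 3.14815826e-04,  8.17919197e-01,  5.75332824e-01, -4.79982453e-04]), 'force': array([-0.80767823, -1.3838834 ,  0.23814136]), 'torque': array([0.00109688, 0.04827762, 0.00925946]), 'finger_gap': 85.19754416229432}
top {'camera_matrix': array([[454.87036729,   0.        , 260.2296747 ],
       [  0.        , 454.87036729, 192.54716932],
       [  0.        ,   0.        ,   1.        ]]), 'R': array([[ 0.00734161, -0.99996841,  0.00304741],
       [-0.99220276, -0.0076637 , -0.12439836],
       [ 0.12441779, -0.00211037, -0.99222768]]), 't': array([  -3.60153707,  513.17498188, 1255.50321372])} [ 352.99314357    2.9809684  1309.59413834]
side {'camera_matrix': array([[349.66681787,   0.        , 260.35431771],
       [  0.        , 349.66681787, 190.39656016],
       [  0.        ,   0.        ,   1.        ]]), 'R': array([[ 0.97358241, -0.2282837 ,  0.00488327],
       [-0.15295381, -0.66789681, -0.72836734],
       [ 0.16953591,  0.70837872, -0.68516944]]), 't': array([-471.54818604,  124.25117277, 1104.19043849])} [ 290.89578083 -806.84481059  849.36073988]
18.700000000000003
```

View pics/top0b.png

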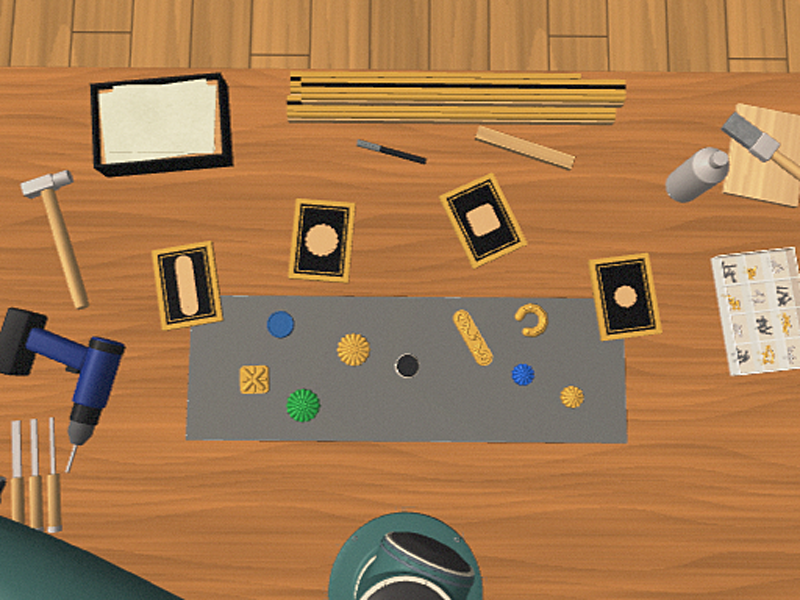

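View pics/side0b.png

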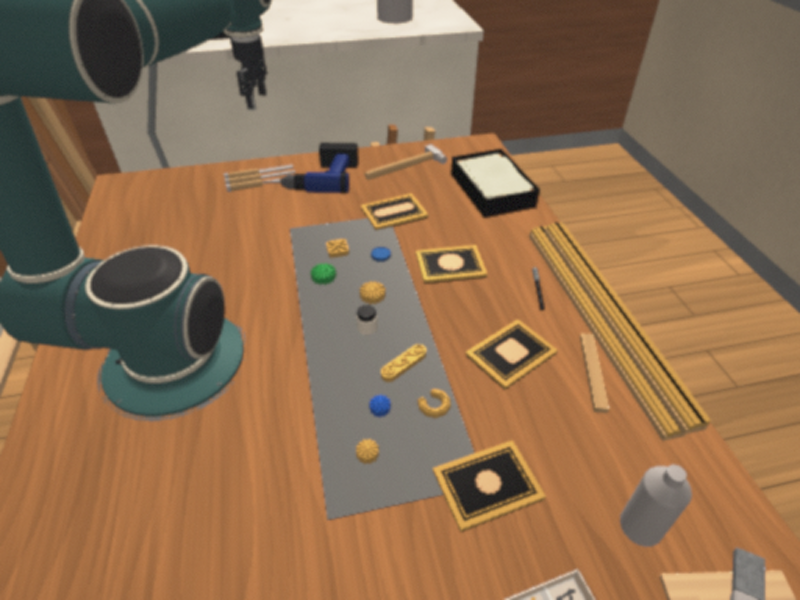

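The top view at 800x600 shows four gold carvings on the mat:
- large rosette at (353,349)
- small rosette at (572,397)
- bar at (473,337)
- square at (254,380)

The panels are bar (187,285), large (322,240), square (483,220) and small (625,296). The green rosette (303,405), blue rosette (523,375), blue disc (281,324), C-scroll (531,320) and pot (406,365) must stay where they are. Next I'll measure positions.

```bash
cat > h.py <<'E'
from workcell import sense, eyes, robot
import cv2,numpy as np
from scipy.spatial.transform import Rotation as Ro
def ray(n,uv,z):
    m=eyes.camera_model(n);R=np.array(m["R"]);t=np.array(m["t"])
    d=R.T@np.linalg.inv(m["camera_matrix"])@np.array([uv[0],uv[1],1]);c=-R.T@t
    return c+d*(z-c[2])/d[2]
def proj(n,X):
    m=eyes.camera_model(n);p=np.array(m["camera_matrix"])@(np.array(m["R"])@X+m["t"]);return p[:2]/p[2]
def blobs(n,im,kind):
    hsv=cv2.cvtColor(im,cv2.COLOR_RGB2HSV)
    if kind=="gold": k=cv2.inRange(hsv,(17,110,60),(32,255,255))
    if kind=="pale": k=cv2.inRange(hsv,(8,40,190),(20,130,255))
    N,l,st,ce=cv2.connectedComponentsWithStats(k)
    out=[]
    for i in range(1,N):
        if st[i,4]<40: continue
        c,_=cv2.findContours((l==i).astype(np.uint8),cv2.RETR_EXTERNAL,cv2.CHAIN_APPROX_NONE)
        c=max(c,key=cv2.contourArea)
        f=np.zeros(k.shape,np.uint8);cv2.drawContours(f,[c],-1,1,-1)
        ys,xs=np.nonzero(f); out.append((np.array([xs.mean(),ys.mean()]),len(xs),np.c_[xs,ys],c[:,0,:]))
    return out
def axis(n,px,z):  # angle of principal axis in world
    P=np.array([ray(n,p,z)[:2] for p in px]);C=np.cov(P.T);w,v=np.linalg.eigh(C)
    return np.arctan2(v[1,1],v[0,1]),np.sqrt(w)*4
def rect(n,cn,z):
    P=np.array([ray(n,p,z)[:2] for p in cn],np.float32);return cv2.minAreaRect(P)
E
python3 - <<'E'
from h import *
for n in("top","side"):
    im=cv2.imread(f"pics/{n}0.png")[:,:,::-1].copy()
    for kind,z in(("gold",12),("pale",14)):
        for c,N,px,cn in blobs(n,im,kind):
            X=ray(n,c,z)
            if not(250<X[0]<800 and abs(X[1])<480): continue
            a,w=axis(n,px,z);r=rect(n,cn,z)
            print(n,kind,c.round(1),N,X.round(1),"ax",np.degrees(a).round(1),w.round(0),"rect",np.round(r[0],1),np.round(r[1],0),round(r[2],1))
E
```

```text
top gold [353.6  98.5] 117 [ 797.9 -273.4   12. ] ax 73.1 [27. 82.] rect [ 793.  -270.6] [80. 28.] 71.3
top gold [308.6 140.7] 1976 [ 669.2 -139.7   12. ] ax -154.9 [130. 176.] rect [ 669.9 -139.6] [153. 113.] 25.1Traceback (most recent call last):
  File "<stdin>", line 8, in <module>
  File "h.py", line 24, in axis
    P=np.array([ray(n,p,z)[:2] for p in px]);C=np.cov(P.T);w,v=np.linalg.eigh(C)
                ~~~^^^^^^^
  File "h.py", line 5, in ray
    m=eyes.camera_model(n);R=np.array(m["R"]);t=np.array(m["t"])
ValueError: time passes only in moves, steps and waits
```

```bash
sed -i '1,3!b' h.py
python3 - <<'E'
s=open('h.py').read()
s=s.replace("def ray(","CM={}\ndef cm(n):\n    if n not in CM: CM[n]=eyes.camera_model(n)\n    return CM[n]\ndef ray(",1).replace("m=eyes.camera_model(n);","m=cm(n);")
open('h.py','w').write(s)
E
python3 - <<'E'
from h import *
for n in("top","side"):
    im=cv2.imread(f"pics/{n}0.png")[:,:,::-1].copy()
    for kind,z in(("gold",12),("pale",14)):
        for c,N,px,cn in blobs(n,im,kind):
            X=ray(n,c,z)
            if not(250<X[0]<800 and abs(X[1])<480): continue
            a,w=axis(n,px,z);r=rect(n,cn,z)
            print(n,kind,c.round(1),N,X.round(1),"ax",np.degrees(a).round(1),w.round(0),"rect",np.round(r[0],1),np.round(r[1],0),round(r[2],1))
E
```

```text
top gold [353.6  98.5] 117 [ 797.9 -273.4   12. ] ax 73.1 [27. 82.] rect [ 793.  -270.6] [80. 28.] 71.3
top gold [308.6 140.7] 1976 [ 669.2 -139.7   12. ] ax -154.9 [130. 176.] rect [ 669.9 -139.6] [153. 113.] 25.1
top gold [205.6 153.6] 1980 [628.4 159.7  12. ] ax 175.9 [129. 176.] rect [629.  159.6] [113. 152.] 85.8
top gold [307.6 136. ] 56 [ 683.3 -137.1   12. ] ax 92.7 [24. 44.] rect [ 682.1 -137.3] [23. 39.] 13.2
top gold [204.8 152.8] 213 [630.8 162.2  12. ] ax 115.7 [49. 54.] rect [631.5 162.2] [50. 54.] 27.6
top gold [119.3 182.5] 2048 [541.8 406.4  12. ] ax -169.7 [130. 176.] rect [542.7 406.6] [153. 113.] 10.4
top gold [399.4 189.6] 2069 [ 527.3 -400.6   12. ] ax -171.9 [132. 175.] rect [ 528.1 -400.7] [153. 114.] 7.8
top gold [118.7 182.1] 329 [542.8 408.   12. ] ax -169.8 [ 30. 122.] rect [543.4 407.7] [108.  28.] 8.9
top gold [340.6 203.9] 240 [ 484.7 -230.5   12. ] ax -152.1 [60. 73.] rect [ 484.4 -229.8] [60. 55.] 28.1
top gold [302.  215.8] 416 [ 449.8 -119.6   12. ] ax -150.3 [ 36. 124.] rect [ 449.9 -119.4] [111.  32.] 29.6
top gold [225.9 223.4] 335 [426.3  97.5  
[... 1347 characters left out ...]
7   12. ] ax -144.2 [58. 72.] rect [ 483.3 -231.3] [60. 53.] 25.7
side gold [234.6 288.1] 174 [ 342.8 -299.5   12. ] ax 83.5 [39. 47.] rect [ 342.5 -298.9] [43. 35.] 79.1
side gold [311.7 310. ] 2454 [ 524.4 -406.5   12. ] ax -172.3 [131. 176.] rect [ 526.3 -402.9] [153. 114.] 7.5
side pale [251.6 133.7] 100 [541.1 404.5  14. ] ax -169.0 [ 34. 119.] rect [540.6 404.1] [106.  29.] 11.3
side pale [288.  167.2] 121 [627.6 157.4  14. ] ax -139.9 [58. 59.] rect [627.5 156. ] [53. 54.] 77.1
side pale [327.2 224. ] 185 [ 668.6 -141.7   14. ] ax 85.4 [56. 58.] rect [ 668.8 -141.4] [50. 50.] 25.7
side pale [312.1 307.9] 158 [ 526.6 -402.2   14. ] ax 175.5 [38. 38.] rect [ 526.3 -402.1] [36. 36.] 46.8
```

Run:
```python
import cv2
im=cv2.imread("pics/top0.png")
cv2.imwrite("pics/crop0.png",cv2.resize(im[185:285,120:400],(800,286),interpolation=cv2.INTER_CUBIC))
cv2.imwrite("pics/crop1.png",cv2.resize(im[105:220,95:425],(800,279),interpolation=cv2.INTER_CUBIC))
```

```text
(no output)
```

View pics/crop0.png

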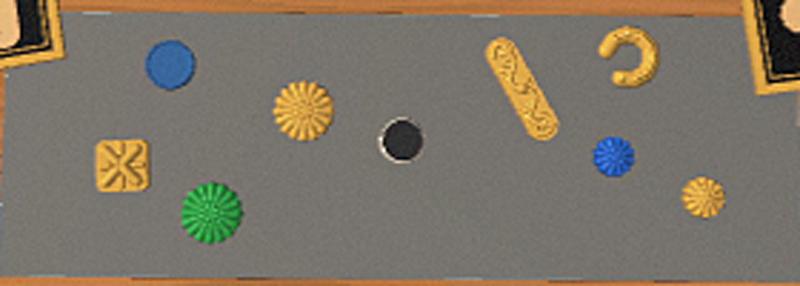

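View pics/crop1.png

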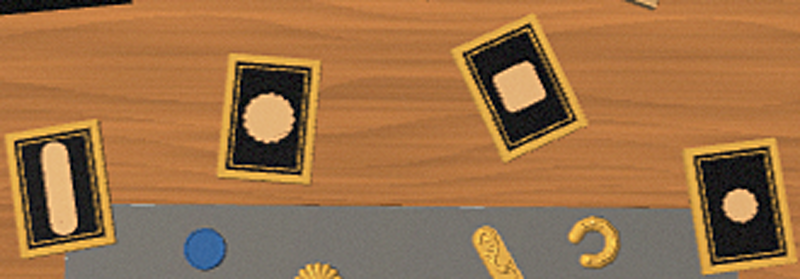

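In the crops, the gold large rosette is at crop0 (303,110) and the gold small one at (703,197). The green rosette (211,212), blue rosette (613,157) and plain blue disc (170,64) don't match on colour, so they stay put. The outlines, left to right, are strip, big circle, square and small circle.

I'll place the large rosette first.

```bash
cat > go.py <<'E'
# usage: go.py yaw x y z : prints the turn & shift (tool axes) from the present pose
import sys;from h import *
s=sense();q=s["ee_rot"];R=Ro.from_quat([q[1],q[2],q[3],q[0]])
y,*p=map(float,sys.argv[1:5])
T=Ro.from_euler('z',y,degrees=True)*Ro.from_quat([1,0,0,0])
print("turn",(R.inv()*T).as_rotvec().round(3),"shift",(R.inv().apply(np.array(p)-s["tool_pos"])/1000).round(4),"|d|",np.linalg.norm(np.array(p)-s["tool_pos"]).round(0),"t",s["time_s"])
E
python3 go.py 90 426.5 97 110
```

```text
turn [-0.     0.001 -0.345] shift [-0.4393  0.3686  0.1211] |d| 586.0 t 0.1
```

```bash
python3 -m pendant '[0,0,-0.345,-0.2,0.17,0,0.085, 0,0,-0.345,-0.4393,0.3686,0.1211,0.085, 0,0,-0.345,-0.4393,0.3686,0.1211,0.085, 0,0,-0.345,-0.4393,0.3686,0.1211,0.085, 0,0,-0.345,-0.4393,0.3686,0.1211,0.085, 0,0,-0.345,-0.4393,0.3686,0.1211,0.085, 0,0,-0.345,-0.4393,0.3686,0.1211,0.085, 0,0,-0.345,-0.4393,0.3686,0.1211,0.085, 0,0,-0.345,-0.4393,0.3686,0.1211,0.085, 0,0,-0.345,-0.4393,0.3686,0.1211,0.085, 0,0,-0.345,-0.4393,0.3686,0.1211,0.085, 0,0,-0.345,-0.4393,0.3686,0.1211,0.085]' 30; python3 go.py 90 426.5 97 110
```

```text
time_s: 1.1
tool_pos: [397.2, 175.0, 129.1]
ee_rot: [0.0, 0.707, 0.707, 0.0]
force: [1.1, 0.7, 0.0]
finger_gap: 84.8
turn [ 0.    -0.     0.001] shift [-0.078   0.0292  0.0191] |d| 85.0 t 1.1
```

```bash
python3 -m pendant '[0,0,0,-0.06,0.02,0.015,0.085, 0,0,0,-0.06,0.02,0.015,0.085, 0,0,0,-0.06,0.02,0.015,0.085, 0,0,0,-0.06,0.02,0.015,0.085]'; python3 go.py 90 426.5 97 110
```

```text
time_s: 1.43
tool_pos: [417.2, 115.9, 114.1]
ee_rot: [-0.0, 0.708, 0.706, -0.0]
force: [0.3, -0.5, 0.1]
finger_gap: 84.9
turn [-0.001  0.    -0.003] shift [-0.0189  0.0093  0.0041] |d| 21.0 t 1.4333
```

```bash
python3 -m pendant '[0,0,-0.002,-0.0189,0.0093,0.02,0.085, 0,0,-0.002,-0.0189,0.0093,0.05,0.085, 0,0,-0.002,-0.0189,0.0093,0.075,0.085, 0,0,-0.002,-0.0189,0.0093,0.095,0.085, 0,0,-0.002,-0.0189,0.0093,0.105,0.085, 0,0,-0.002,-0.0189,0.0093,0.110,0.085, 0,0,-0.002,-0.0189,0.0093,0.110,0.085]'
python3 - <<'E'
from h import *
im=eyes.capture("side");cv2.imwrite("pics/s1.png",cv2.resize(im[110:260,150:350,::-1],(800,600),interpolation=cv2.INTER_CUBIC))
E
python3 go.py 90 426.5 97 4
```

```text
time_s: 2.02
tool_pos: [426.3, 98.6, 4.3]
ee_rot: [-0.0, 0.706, 0.708, -0.0]
force: [-0.1, -0.2, -0.3]
finger_gap: 84.8
turn [ 0.    -0.     0.003] shift [-0.0016 -0.0003  0.0012] |d| 2.0 t 2.0667
```

View pics/s1.png

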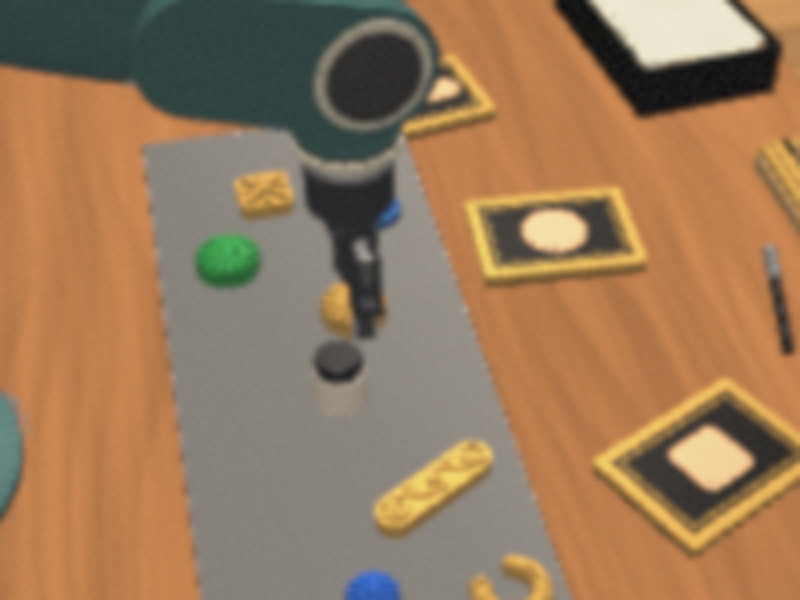

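Run:
```python
from h import *
for X in([426,97,12],[426,50,4],[426,50,12],[426,50,17],[426,50,30]):
    p=proj("side",np.array(X,float));print(X,((p-[150,110])*4).round(0))
```

```text
[426, 97, 12] [352. 305.]
[426, 50, 4] [363. 348.]
[426, 50, 12] [362. 341.]
[426, 50, 17] [362. 337.]
[426, 50, 30] [361. 326.]
```

```bash
python3 -m pendant '[0,0,0.003,-0.0016,0,0.003,0.075, 0,0,0.003,-0.0016,0,0.003,0.068, 0,0,0.003,-0.0016,0,0.003,0.062, 0,0,0.003,-0.0016,0,0.003,0.055, 0,0,0.003,-0.0016,0,0.003,0.05, 0,0,0.003,-0.0016,0,0.003,0.05, 0,0,0.003,-0.0016,0,0.003,0.05]' 30; python3 go.py 90 426.5 97 4
```

```text
time_s: 2.65
tool_pos: [427.0, 96.4, 2.4]
ee_rot: [0.0, 0.707, 0.707, 0.0]
force: [-2.3, -0.3, 6.1]
finger_gap: 58.9
turn [ 0.001 -0.    -0.001] shift [ 0.0006 -0.0005 -0.0016] |d| 2.0 t 2.65
```

```bash
python3 -m pendant '[0,0,0,0,0,-0.02,0.05, 0,0,0,0,0,-0.05,0.05, 0,0,0,0,0,-0.08,0.05, 0,0,0,0,0,-0.08,0.05]'; python3 go.py 90 629.5 159.5 70
```

```text
time_s: 2.98
tool_pos: [428.9, 96.8, 87.6]
ee_rot: [0.002, 0.707, 0.707, 0.003]
force: [1.3, 0.0, 0.5]
finger_gap: 58.8
turn [ 0.008 -0.001 -0.001] shift [0.0629 0.2004 0.0192] |d| 211.0 t 2.9833
```

```bash
python3 -m pendant '[0,0,0,0.012,0.04,0,0.05, 0,0,0,0.024,0.08,0.005,0.05, 0,0,0,0.036,0.115,0.01,0.05, 0,0,0,0.048,0.15,0.01,0.05, 0,0,0,0.057,0.18,0.01,0.05, 0,0,0,0.062,0.195,0.012,0.05, 0,0,0,0.063,0.2015,0.012,0.05, 0,0,0,0.063,0.2015,0.012,0.05, 0,0,0,0.063,0.2015,0.012,0.05, 0,0,0,0.063,0.2015,0.012,0.05]'; python3 go.py 90 629.5 159.5 13.4
```

```text
time_s: 3.82
tool_pos: [627.3, 159.0, 69.8]
ee_rot: [0.0, 0.707, 0.707, -0.0]
force: [-0.7, 0.2, -0.2]
finger_gap: 58.7
turn [-0.     0.    -0.001] shift [0.0005 0.0022 0.0564] |d| 56.0 t 3.8167
```

```bash
python3 -m pendant '[0,0,0,0.0005,0.0022,0.015,0.05, 0,0,0,0.0005,0.0022,0.03,0.05, 0,0,0,0.0005,0.0022,0.042,0.05, 0,0,0,0.0005,0.0022,0.05,0.05, 0,0,0,0.0005,0.0022,0.053,0.05, 0,0,0,0.0005,0.0022,0.053,0.05, 0,0,0,0.0005,0.0022,0.053,0.05]'
python3 - <<'E'
from h import *
im=eyes.capture("side");cv2.imwrite("pics/s2.png",cv2.resize(im[110:260,200:400,::-1],(800,600),interpolation=cv2.INTER_CUBIC))
E
python3 go.py 90 629.5 159.5 13.4
```

```text
time_s: 4.4
tool_pos: [630.4, 159.8, 16.6]
ee_rot: [-0.0, 0.707, 0.707, -0.0]
force: [-0.1, -0.9, -0.8]
finger_gap: 58.7
turn [ 0.001 -0.    -0.001] shift [-0.0003 -0.0011  0.0036] |d| 4.0 t 4.45
```

View pics/s2.png

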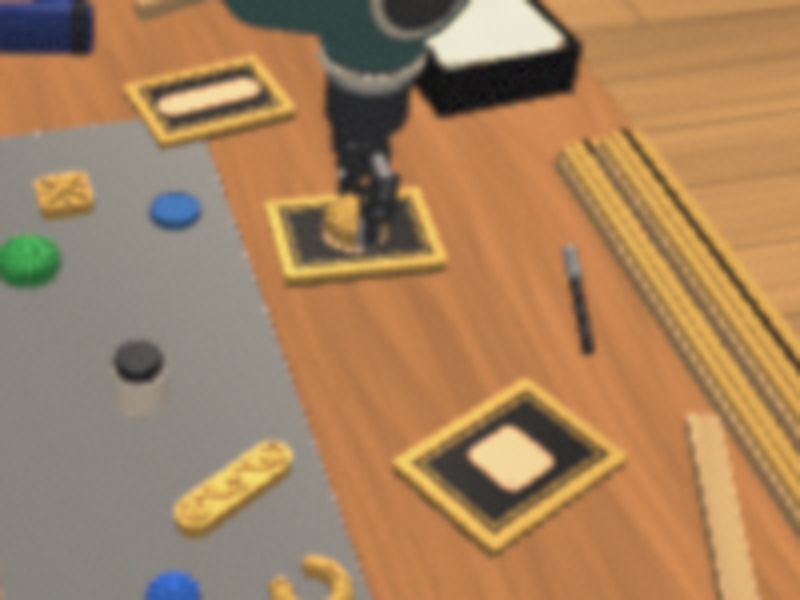

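The rosette is held level over the large outline, around pixel (350,225), so I'll lower it.

```bash
python3 -m pendant '[0,0,0,-0.0003,-0.001,0.0015,0.05, 0,0,0,-0.0003,-0.001,0.0025,0.05, 0,0,0,-0.0003,-0.001,0.0033,0.05, 0,0,0,-0.0003,-0.001,0.0033,0.05, 0,0,0,-0.0003,-0.001,0.0033,0.05]'; python3 go.py 90 629.5 159.5 13.4
```

```text
time_s: 4.87
tool_pos: [629.4, 159.5, 13.5]
ee_rot: [0.0, 0.707, 0.707, 0.0]
force: [-0.7, -0.1, 2.8]
finger_gap: 58.6
turn [ 0.    -0.    -0.001] shift [0.     0.0001 0.0001] |d| 0.0 t 4.8667
```

```bash
python3 -m pendant '[0,0,0,0,0,0,0.06, 0,0,0,0,0,0,0.066, 0,0,0,0,0,0,0.075, 0,0,0,0,0,0,0.082, 0,0,0,0,0,-0.01,0.085, 0,0,0,0,0,-0.03,0.085, 0,0,0,0,0,-0.06,0.085, 0,0,0,0,0,-0.09,0.085, 0,0,0,0,0,-0.11,0.085]'; python3 go.py 90 344 -299 80
```

```text
time_s: 5.62
tool_pos: [629.9, 159.6, 127.2]
ee_rot: [0.001, 0.707, 0.707, 0.001]
force: [0.6, 0.2, -0.4]
finger_gap: 85.2
turn [ 0.003 -0.001 -0.001] shift [-0.4588 -0.2857  0.0462] |d| 542.0 t 5.6167
```

```bash
python3 -m pendant '[0,0,0,-0.03,-0.02,0,0.085, 0,0,0,-0.064,-0.04,0,0.085, 0,0,0,-0.098,-0.06,0,0.085, 0,0,0,-0.132,-0.08,0,0.085, 0,0,0,-0.166,-0.1,0,0.085, 0,0,0,-0.2,-0.124,0,0.085, 0,0,0,-0.234,-0.145,0,0.085, 0,0,0,-0.268,-0.166,0,0.085, 0,0,0,-0.302,-0.187,0,0.085, 0,0,0,-0.336,-0.209,0,0.085, 0,0,0,-0.37,-0.23,0,0.085, 0,0,0,-0.4,-0.25,0,0.085]';python3 -m pendant '[0,0,0,-0.02,-0.012,0,0.085, 0,0,0,-0.04,-0.024,0.01,0.085,0,0,0,-0.05,-0.03,0.02,0.085, 0,0,0,-0.05,-0.03,0.02,0.085, 0,0,0,-0.05,-0.03,0.02,0.085]'; python3 go.py 90 344 -299 80
```

```text
time_s: 6.62
tool_pos: [377.6, -242.0, 124.3]
ee_rot: [0.001, 0.707, 0.707, 0.0]
force: [1.0, -0.2, 0.1]
finger_gap: 85.0
time_s: 7.03
tool_pos: [348.7, -290.4, 103.6]
ee_rot: [-0.0, 0.708, 0.706, 0.0]
force: [0.0, -0.5, 1.1]
finger_gap: 85.1
turn [-0.    -0.    -0.002] shift [-0.0086 -0.0047  0.0236] |d| 26.0 t 7.0333
```

```bash
cat > look.py <<'E'
import sys;from h import *
tag=sys.argv[1]
P={"large":(629,159.7),"small":(528.3,-401),"bar":(542.2,406.4),"square":(669.9,-140)}
for n in("top","side"):
    im=eyes.capture(n);cv2.imwrite(f"pics/{n}_{tag}.png",im[:,:,::-1])
    b=blobs(n,im,"gold")
    for k,c0 in P.items():
        if k not in sys.argv[2:]: continue
        for c,N,px,cn in b:
            X=ray(n,c,23)
            if np.hypot(X[0]-c0[0],X[1]-c0[1])<15:
                for z in (23,): 
                    a,w=axis(n,px,z);r=rect(n,cn,z);print(n,k,N,X.round(1),np.degrees(a).round(1),w.round(0),"rect",np.round(r[0],1),np.round(r[1],0),round(r[2],1))
        u=proj(n,np.array([*c0,14.])).astype(int);v=im[u[1]-32:u[1]+32,u[0]-32:u[0]+32,::-1]
        cv2.imwrite(f"pics/{n}_{tag}_{k}.png",cv2.resize(v,(512,512),interpolation=cv2.INTER_CUBIC))
E
python3 look.py a large
```

```text
top large 1979 [626.1 158.4  23. ] 176.1 [128. 174.] rect [626.8 158.6] [111. 151.] 85.9
top large 355 [629.1 159.8  23. ] 59.4 [60. 64.] rect [629.1 160.2] [61. 61.] 14.9
```

```bash
cd pics; python3 -c "
import cv2,numpy as np
cv2.imwrite('l_a.png',np.hstack([cv2.resize(cv2.imread(f'{n}_a_large.png'),(400,400)) for n in('top','side')]))"
```

```text
(no output)
```

View pics/l_a.png

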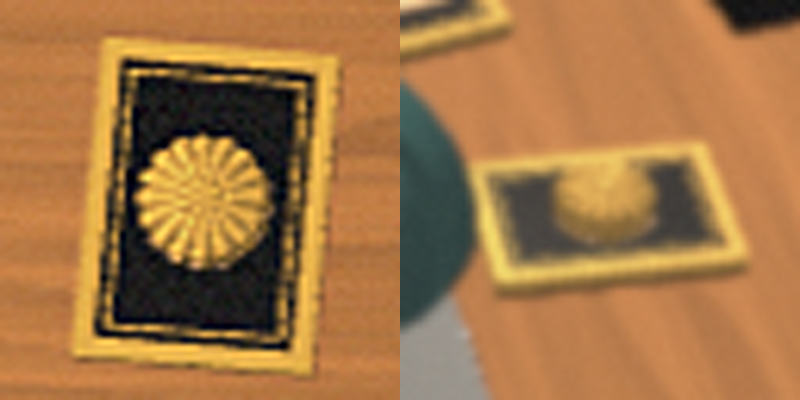

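The large rosette is centred on its outline, at top view crop (205,203): measured (629.1,159.8) against the outline at (629,159.8). Next is the small gold rosette.

```bash
python3 -m pendant '[0,0,0,-0.0086,-0.0047,0.02,0.075, 0,0,0,-0.0086,-0.0047,0.05,0.07, 0,0,0,-0.0086,-0.0047,0.075,0.065, 0,0,0,-0.0086,-0.0047,0.09,0.06, 0,0,0,-0.0086,-0.0047,0.097,0.06, 0,0,0,-0.0086,-0.0047,0.1,0.06, 0,0,0,-0.0086,-0.0047,0.1,0.06, 0,0,0,-0.0086,-0.0047,0.1,0.06]'; python3 go.py 90 344 -299 4
```

```text
time_s: 7.8
tool_pos: [345.0, -299.1, 4.5]
ee_rot: [0.001, 0.707, 0.707, 0.0]
force: [0.4, 0.3, -0.3]
finger_gap: 60.1
turn [ 0.001  0.001 -0.   ] shift [ 0.0001 -0.001   0.0005] |d| 1.0 t 7.8
```

```bash
python3 -m pendant '[0,0,0,0,-0.001,0.0005,0.053, 0,0,0,0,-0.001,0.0005,0.047, 0,0,0,0,-0.001,0.0005,0.042, 0,0,0,0,-0.001,0.0005,0.037, 0,0,0,0,-0.001,0.0005,0.032, 0,0,0,0,-0.001,0.0005,0.03, 0,0,0,0,-0.001,0.0005,0.03]' 30; python3 go.py 90 344 -299 4
```

```text
time_s: 8.38
tool_pos: [343.4, -299.2, 3.5]
ee_rot: [0.0, 0.707, 0.707, 0.0]
force: [-2.3, 2.2, 6.0]
finger_gap: 38.6
turn [ 0.001  0.    -0.001] shift [ 0.0002  0.0006 -0.0005] |d| 1.0 t 8.3833
```

```bash
python3 -m pendant '[0,0,0,0,0,-0.02,0.03, 0,0,0,0,0,-0.05,0.03, 0,0,0,0,0,-0.07,0.03, 0,0,0,-0.02,0.035,-0.07,0.03, 0,0,0,-0.04,0.07,-0.07,0.03, 0,0,0,-0.06,0.105,-0.07,0.03, 0,0,0,-0.08,0.14,-0.07,0.03, 0,0,0,-0.095,0.17,-0.07,0.03, 0,0,0,-0.1015,0.183,-0.07,0.03, 0,0,0,-0.1015,0.184,-0.07,0.03, 0,0,0,-0.1015,0.184,-0.07,0.03, 0,0,0,-0.1015,0.184,-0.07,0.03]'; python3 go.py 90 527.7 -401 14.5
```

```text
time_s: 9.38
tool_pos: [526.6, -400.3, 72.6]
ee_rot: [-0.0, 0.707, 0.707, -0.0]
force: [0.2, 0.5, -0.9]
finger_gap: 38.8
turn [-0.001 -0.    -0.001] shift [-0.0008  0.0012  0.0581] |d| 58.0 t 9.3833
```

```bash
python3 -m pendant '[0,0,0,-0.0008,0.0012,0.015,0.03, 0,0,0,-0.0008,0.0012,0.03,0.03, 0,0,0,-0.0008,0.0012,0.042,0.03, 0,0,0,-0.0008,0.0012,0.05,0.03, 0,0,0,-0.0008,0.0012,0.053,0.03, 0,0,0,-0.0008,0.0012,0.055,0.03, 0,0,0,-0.0008,0.0012,0.055,0.03, 0,0,0,-0.0008,0.0012,0.055,0.03]'; python3 go.py 90 527.7 -401 14.5
```

```text
time_s: 10.05
tool_pos: [528.6, -401.5, 18.2]
ee_rot: [0.0, 0.707, 0.707, 0.0]
force: [0.0, 0.1, 0.2]
finger_gap: 38.7
turn [ 0.001  0.    -0.001] shift [ 0.0005 -0.0009  0.0037] |d| 4.0 t 10.05
```

```bash
python3 -m pendant '[0,0,0,0.0005,-0.0009,0.0015,0.03, 0,0,0,0.0005,-0.0009,0.0027,0.03, 0,0,0,0.0005,-0.0009,0.0036,0.03, 0,0,0,0.0005,-0.0009,0.0036,0.03, 0,0,0,0.0005,-0.0009,0.0036,0.03]'; python3 go.py 90 527.7 -401 14.5
```

```text
time_s: 10.47
tool_pos: [527.6, -400.9, 14.6]
ee_rot: [0.0, 0.707, 0.707, 0.0]
force: [-2.0, 1.3, 5.2]
finger_gap: 38.5
turn [ 0.     0.    -0.001] shift [-0.0001  0.0001  0.0001] |d| 0.0 t 10.4667
```

```bash
python3 -m pendant '[0,0,0,0,0,0,0.04, 0,0,0,0,0,0,0.046, 0,0,0,0,0,0,0.055, 0,0,0,0,0,0,0.062, 0,0,0,0,0,-0.01,0.062, 0,0,0,0,0,-0.03,0.062, 0,0,0,0,0,-0.06,0.062, 0,0,0,0,0,-0.09,0.062, 0,0,0,0,0,-0.1,0.062]'; python3 go.py 119.8 449.7 -119.5 60
```

```text
time_s: 11.22
tool_pos: [528.6, -401.8, 119.9]
ee_rot: [0.003, 0.707, 0.707, 0.0]
force: [0.5, -0.7, 1.4]
finger_gap: 62.0
turn [ 0.003  0.005 -0.521] shift [ 0.2824 -0.0793  0.0586] |d| 299.0 t 11.2167
```

```bash
python3 -m pendant '[0,0,-0.1,0.03,-0.008,0,0.062, 0,0,-0.2,0.066,-0.018,0,0.062, 0,0,-0.3,0.102,-0.028,0.01,0.062, 0,0,-0.4,0.138,-0.038,0.015,0.062, 0,0,-0.5,0.174,-0.048,0.015,0.062, 0,0,-0.52,0.21,-0.058,0.02,0.062, 0,0,-0.52,0.245,-0.068,0.025,0.062, 0,0,-0.52,0.27,-0.076,0.03,0.062, 0,0,-0.52,0.281,-0.0793,0.03,0.062, 0,0,-0.52,0.281,-0.0793,0.03,0.062, 0,0,-0.52,0.281,-0.0793,0.03,0.062]'; python3 look.py b small; python3 go.py 119.8 449.7 -119.5 5
```

```text
time_s: 12.13
tool_pos: [448.9, -120.0, 84.9]
ee_rot: [0.001, 0.501, 0.865, 0.0]
force: [-0.3, 0.3, -0.1]
finger_gap: 62.1
top small 2066 [ 525.9 -397.2   23. ] -172.3 [131. 174.] rect [ 526.7 -397.2] [151. 113.] 8.0
top small 175 [ 528.  -400.8   23. ] 101.2 [41. 45.] rect [ 527.7 -401.7] [40. 41.] 44.5
side small 2465 [ 521.5 -411.5   23. ] -171.6 [130. 174.] rect [ 523.4 -408.1] [151. 113.] 7.9
side small 244 [ 526.6 -401.3   23. ] 59.7 [43. 51.] rect [ 526.2 -400.9] [48. 42.] 53.3
turn [ 0.     0.001 -0.001] shift [0.0008 0.0013 0.0797] |d| 80.0 t 12.2333
```

```bash
cd pics; python3 -c "
import cv2,numpy as np
cv2.imwrite('l_b.png',np.hstack([cv2.resize(cv2.imread(f'{n}_b_small.png'),(400,400)) for n in('top','side')]))"
```

```text
(no output)
```

View pics/l_b.png

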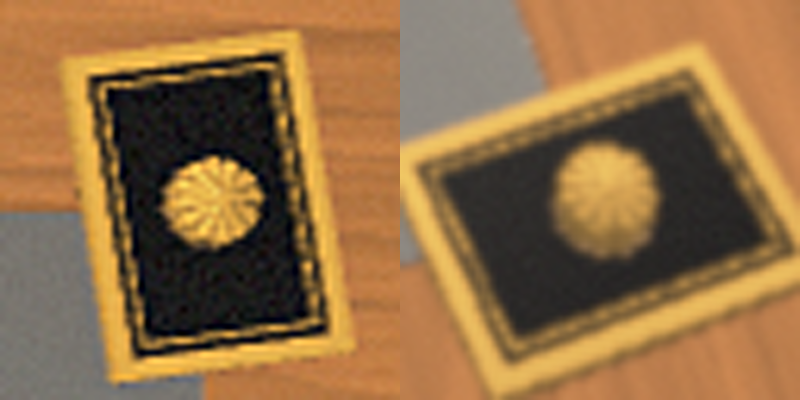

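The small rosette is centred too, at top view crop (212,202), measured (528.0,-400.8). The bar is next.

```bash
python3 -m pendant '[0,0,0,0.0008,0.0013,0.02,0.062, 0,0,0,0.0008,0.0013,0.045,0.062, 0,0,0,0.0008,0.0013,0.065,0.06, 0,0,0,0.0008,0.0013,0.075,0.055, 0,0,0,0.0008,0.0013,0.0795,0.05, 0,0,0,0.0008,0.0013,0.0795,0.045, 0,0,0,0.0008,0.0013,0.0795,0.04, 0,0,0,0.0008,0.0013,0.0795,0.035, 0,0,0,0.0008,0.0013,0.0795,0.028, 0,0,0,0.0008,0.0013,0.0795,0.024, 0,0,0,0.0008,0.0013,0.0795,0.02, 0,0,0,0.0008,0.0013,0.0795,0.02]' 35; python3 go.py 119.8 449.7 -119.5 5
```

```text
time_s: 13.23
tool_pos: [449.9, -118.8, 6.0]
ee_rot: [0.001, 0.502, 0.865, 0.0]
force: [-0.5, -0.9, 7.1]
finger_gap: 28.9
turn [ 0.001  0.002 -0.001] shift [-0.0005 -0.0005  0.001 ] |d| 1.0 t 13.2333
```

```bash
python3 -m pendant '[0,0,0,0,0,-0.015,0.02, 0,0,0,0,0,-0.04,0.02, 0,0,0,0,0,-0.07,0.02, 0,0,0,0,0,-0.085,0.02, 0,0,0,0,0,-0.085,0.02]'; python3 go.py 100.3 542.4 406.2 80
```

```text
time_s: 13.65
tool_pos: [450.8, -118.9, 94.0]
ee_rot: [0.003, 0.502, 0.865, 0.001]
force: [0.7, -0.6, 0.4]
finger_gap: 29.0
turn [0.005 0.004 0.34 ] shift [0.4105 0.3401 0.0136] |d| 533.0 t 13.65
```

```bash
python3 -m pendant '[0,0,0.05,0.02,0.017,0,0.02, 0,0,0.1,0.045,0.037,0,0.02, 0,0,0.15,0.071,0.059,0,0.02, 0,0,0.2,0.098,0.081,0,0.02, 0,0,0.25,0.125,0.103,0,0.02, 0,0,0.3,0.152,0.126,0,0.02, 0,0,0.34,0.179,0.148,0,0.02, 0,0,0.34,0.206,0.17,0,0.02, 0,0,0.34,0.233,0.193,0,0.02, 0,0,0.34,0.26,0.215,0,0.02, 0,0,0.34,0.287,0.238,0,0.02, 0,0,0.34,0.31,0.257,0,0.02]'; python3 go.py 100.3 542.4 406.2 80
```

```text
time_s: 14.65
tool_pos: [518.2, 280.5, 89.0]
ee_rot: [-0.0, 0.641, 0.768, -0.0]
force: [-0.1, -0.2, -0.6]
finger_gap: 29.0
turn [-0. -0.  0.] shift [0.1193 0.0463 0.009 ] |d| 128.0 t 14.65
```

```bash
python3 -m pendant '[0,0,0,0.03,0.012,0,0.02, 0,0,0,0.06,0.024,0,0.02, 0,0,0,0.085,0.033,0,0.02, 0,0,0,0.105,0.041,0.01,0.02, 0,0,0,0.114,0.0445,0.02,0.02, 0,0,0,0.114,0.0445,0.03,0.02, 0,0,0,0.114,0.0445,0.03,0.02, 0,0,0,0.114,0.0445,0.03,0.02]'; python3 go.py 100.3 542.4 406.2 17
```

```text
time_s: 15.32
tool_pos: [541.4, 397.0, 58.5]
ee_rot: [-0.0, 0.641, 0.767, -0.001]
force: [0.3, -0.6, 0.7]
finger_gap: 29.0
turn [-0.002  0.001 -0.001] shift [0.0089 0.0027 0.0415] |d| 43.0 t 15.3167
```

```bash
python3 -m pendant '[0,0,0,0.006,0.002,0.01,0.02, 0,0,0,0.0089,0.0027,0.022,0.02, 0,0,0,0.0089,0.0027,0.03,0.02, 0,0,0,0.0089,0.0027,0.035,0.02, 0,0,0,0.0089,0.0027,0.037,0.02, 0,0,0,0.0089,0.0027,0.037,0.02, 0,0,0,0.0089,0.0027,0.037,0.02]'; python3 go.py 100.3 542.4 406.2 17
```

```text
time_s: 15.9
tool_pos: [543.1, 407.5, 22.8]
ee_rot: [0.0, 0.641, 0.768, 0.0]
force: [0.4, -0.0, -1.1]
finger_gap: 28.9
turn [ 0.    -0.    -0.001] shift [-0.0011 -0.0009  0.0058] |d| 6.0 t 15.9
```

```bash
python3 -m pendant '[0,0,0,-0.0011,-0.0009,0.002,0.02, 0,0,0,-0.0011,-0.0009,0.0037,0.02, 0,0,0,-0.0011,-0.0009,0.005,0.02, 0,0,0,-0.0011,-0.0009,0.0058,0.02, 0,0,0,-0.0011,-0.0009,0.0058,0.02, 0,0,0,-0.0011,-0.0009,0.0058,0.02]'; python3 go.py 100.3 542.4 406.2 17
```

```text
time_s: 16.4
tool_pos: [542.3, 406.3, 17.0]
ee_rot: [0.0, 0.641, 0.768, 0.0]
force: [-0.8, -0.6, 2.4]
finger_gap: 29.0
turn [ 0.    -0.    -0.001] shift [-0.0001  0.      0.    ] |d| 0.0 t 16.4
```

```bash
python3 -m pendant '[0,0,0,0,0,0.0004,0.02, 0,0,0,0,0,0.0004,0.03, 0,0,0,0,0,0.0004,0.036, 0,0,0,0,0,0.0004,0.045, 0,0,0,0,0,0.0004,0.055, 0,0,0,0,0,-0.01,0.06, 0,0,0,0,0,-0.03,0.06, 0,0,0,0,0,-0.06,0.07, 0,0,0,0,0,-0.09,0.08, 0,0,0,0,0,-0.1,0.08]'; python3 go.py 90 371 277 70
```

```text
time_s: 17.23
tool_pos: [543.5, 407.1, 122.7]
ee_rot: [0.001, 0.641, 0.768, 0.003]
force: [0.4, 0.6, 0.9]
finger_gap: 79.8
turn [ 0.005 -0.003  0.179] shift [-0.0974 -0.1932  0.0515] |d| 222.0 t 17.2333
```

```bash
python3 -m pendant '[0,0,0.08,-0.016,-0.032,0,0.08, 0,0,0.18,-0.033,-0.065,0,0.08, 0,0,0.18,-0.05,-0.1,0,0.08, 0,0,0.18,-0.067,-0.133,0,0.08, 0,0,0.18,-0.084,-0.166,0.01,0.08, 0,0,0.18,-0.094,-0.186,0.02,0.078, 0,0,0.18,-0.0965,-0.192,0.03,0.075, 0,0,0.18,-0.0965,-0.192,0.03,0.072, 0,0,0.18,-0.0965,-0.192,0.03,0.072]'; python3 look.py c bar;  python3 go.py 90 371 277 4; cd pics; python3 -c "
import cv2,numpy as np
cv2.imwrite('l_c.png',np.hstack([cv2.resize(cv2.imread(f'{n}_c_bar.png'),(400,400)) for n in('top','side')]))"
```

```text
time_s: 17.98
tool_pos: [370.9, 277.4, 87.3]
ee_rot: [0.0, 0.707, 0.707, 0.0]
force: [0.4, 0.0, -0.2]
finger_gap: 72.1
top bar 1989 [542.  404.5  23. ] -175.6 [127. 171.] rect [541.1 403. ] [151. 112.] 10.2
turn [ 0.001 -0.    -0.001] shift [-0.0008 -0.0006  0.0837] |d| 84.0 t 18.0833
```

View pics/l_c.png

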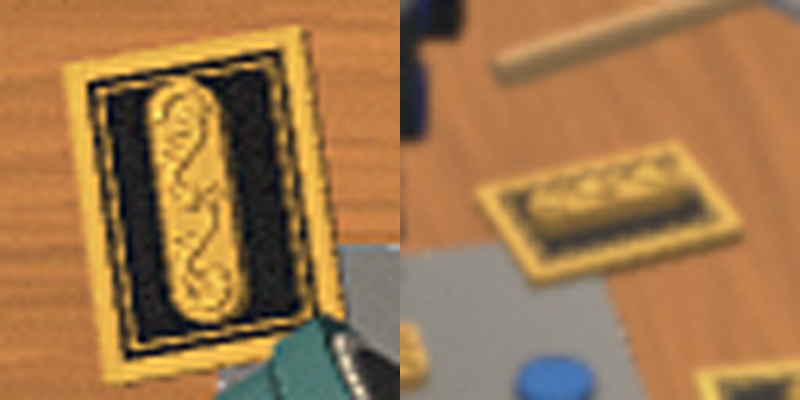

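The bar lies along its panel, from crop (185,85) to (210,315). The arm covers one corner of the panel, so I'll measure it once the arm is clear. Now the square flower.

```bash
python3 -m pendant '[0,0,0,-0.0008,-0.0006,0.02,0.072, 0,0,0,-0.0008,-0.0006,0.045,0.072, 0,0,0,-0.0008,-0.0006,0.067,0.072, 0,0,0,-0.0008,-0.0006,0.078,0.072, 0,0,0,-0.0008,-0.0006,0.0835,0.068, 0,0,0,-0.0008,-0.0006,0.0835,0.062, 0,0,0,-0.0008,-0.0006,0.0835,0.056, 0,0,0,-0.0008,-0.0006,0.0835,0.05, 0,0,0,-0.0008,-0.0006,0.0835,0.045, 0,0,0,-0.0008,-0.0006,0.0835,0.04, 0,0,0,-0.0008,-0.0006,0.0835,0.04]' 35; python3 go.py 90 371 277 4
```

```text
time_s: 19.0
tool_pos: [370.8, 276.9, 4.9]
ee_rot: [0.0, 0.707, 0.707, 0.001]
force: [-1.8, -0.2, 6.4]
finger_gap: 49.2
turn [ 0.002 -0.001 -0.001] shift [0.0001 0.0002 0.0009] |d| 1.0 t 19.0
```

```bash
python3 -m pendant '[0,0,0,0,0,-0.015,0.04, 0,0,0,0,0,-0.04,0.04, 0,0,0,0,0,-0.07,0.04, 0,0,0,0,0,-0.085,0.04, 0,0,0,0,0,-0.085,0.04]'; python3 go.py 115.2 670 -140.1 80
```

```text
time_s: 19.42
tool_pos: [371.5, 277.4, 93.0]
ee_rot: [0.001, 0.707, 0.707, 0.003]
force: [-0.3, 0.2, -0.1]
finger_gap: 49.1
turn [ 0.006 -0.002 -0.441] shift [-0.4173  0.2987  0.0131] |d| 513.0 t 19.4167
```

```bash
python3 -m pendant '[0,0,-0.05,-0.02,0.014,0,0.04, 0,0,-0.1,-0.046,0.033,0,0.04, 0,0,-0.15,-0.073,0.052,0,0.04, 0,0,-0.2,-0.1,0.071,0,0.04, 0,0,-0.25,-0.127,0.091,0,0.04, 0,0,-0.3,-0.154,0.11,0,0.04, 0,0,-0.35,-0.181,0.13,0,0.04, 0,0,-0.4,-0.208,0.149,0,0.04, 0,0,-0.441,-0.235,0.168,0,0.04, 0,0,-0.441,-0.262,0.188,0,0.04, 0,0,-0.441,-0.289,0.207,0,0.04, 0,0,-0.441,-0.316,0.226,0,0.04]'; python3 go.py 115.2 670 -140.1 80
```

```text
time_s: 20.42
tool_pos: [596.4, -41.5, 87.9]
ee_rot: [-0.0, 0.536, 0.844, 0.0]
force: [0.6, 0.2, -0.9]
finger_gap: 49.3
turn [-0. -0.  0.] shift [-0.1206  0.0246  0.0079] |d| 123.0 t 20.4167
```

```bash
python3 -m pendant '[0,0,0,-0.03,0.006,0,0.04, 0,0,0,-0.06,0.012,0,0.04, 0,0,0,-0.085,0.018,0,0.04, 0,0,0,-0.105,0.022,0.01,0.04, 0,0,0,-0.115,0.024,0.02,0.04, 0,0,0,-0.117,0.024,0.03,0.04, 0,0,0,-0.117,0.024,0.03,0.04, 0,0,0,-0.117,0.024,0.03,0.04]'; python3 go.py 115.2 670 -140.1 15.9
```

```text
time_s: 21.08
tool_pos: [666.3, -134.6, 57.2]
ee_rot: [-0.001, 0.536, 0.845, -0.0]
force: [0.1, -0.3, -0.9]
finger_gap: 49.4
turn [-0.002 -0.001  0.001] shift [-0.0066  0.0011  0.0413] |d| 42.0 t 21.0833
```

```bash
python3 -m pendant '[0,0,0,-0.004,0.001,0.01,0.04, 0,0,0,-0.0066,0.0011,0.022,0.04, 0,0,0,-0.0066,0.0011,0.03,0.04, 0,0,0,-0.0066,0.0011,0.035,0.04, 0,0,0,-0.0066,0.0011,0.037,0.04, 0,0,0,-0.0066,0.0011,0.037,0.04, 0,0,0,-0.0066,0.0011,0.037,0.04]'; python3 go.py 115.2 670 -140.1 15.9
```

```text
time_s: 21.67
tool_pos: [671.2, -140.9, 21.5]
ee_rot: [0.0, 0.536, 0.844, 0.0]
force: [-0.4, -1.1, 0.5]
finger_gap: 49.4
turn [0. 0. 0.] shift [ 0.0012 -0.0007  0.0056] |d| 6.0 t 21.6667
```

```bash
python3 -m pendant '[0,0,0,0.0012,-0.0007,0.002,0.04, 0,0,0,0.0012,-0.0007,0.0037,0.04, 0,0,0,0.0012,-0.0007,0.005,0.04, 0,0,0,0.0012,-0.0007,0.0056,0.04, 0,0,0,0.0012,-0.0007,0.0056,0.04, 0,0,0,0.0012,-0.0007,0.0056,0.04]'; python3 go.py 115.2 670 -140.1 15.9
```

```text
time_s: 22.17
tool_pos: [670.0, -140.2, 16.0]
ee_rot: [0.0, 0.536, 0.844, 0.0]
force: [-0.5, 0.9, 3.4]
finger_gap: 49.4
turn [0. 0. 0.] shift [0.0001 0.     0.0001] |d| 0.0 t 22.1667
```

Fz has risen to 3.4 N, so it's in contact. I'll release and raise the arm straight up.

```bash
python3 -m pendant '[0,0,0,0,0,0.0002,0.05, 0,0,0,0,0,0.0002,0.056, 0,0,0,0,0,0.0002,0.065, 0,0,0,0,0,0.0002,0.075, 0,0,0,0,0,-0.01,0.08, 0,0,0,0,0,-0.03,0.08, 0,0,0,0,0,-0.06,0.08, 0,0,0,0,0,-0.09,0.08, 0,0,0,0,0,-0.12,0.08]' && python3 -m pendant '[0,0,0,0.02,-0.02,0,0.08, 0,0,0,0.05,-0.05,0,0.08, 0,0,0,0.08,-0.09,0,0.08, 0,0,0,0.1,-0.12,-0.02,0.08, 0,0,0,0.1,-0.15,-0.04,0.08, 0,0,0,0.1,-0.18,-0.06,0.08, 0,0,0,0.1,-0.21,-0.06,0.08, 0,0,0,0.1,-0.24,-0.06,0.08, 0,0,0,0.1,-0.24,-0.06,0.08, 0,0,0,0.1,-0.24,-0.06,0.08]'; python3 look.py d bar square large small; cd pics; python3 -c "
import cv2,numpy as np
cv2.imwrite('l_d.png',np.vstack([np.hstack([cv2.resize(cv2.imread(f'{n}_d_{k}.png'),(300,300)) for n in('top','side')]) for k in('bar','square')]))
cv2.imwrite('td.png',cv2.resize(cv2.imread('top_d.png'),(800,600)))"
```

```text
time_s: 22.92
tool_pos: [669.7, -140.1, 137.8]
ee_rot: [0.0, 0.536, 0.844, 0.0]
force: [-0.1, -0.2, 0.3]
finger_gap: 79.9
time_s: 23.75
tool_pos: [409.6, -152.4, 196.9]
ee_rot: [0.001, 0.536, 0.844, 0.0]
force: [-0.4, -0.9, 0.5]
finger_gap: 80.2
top large 1979 [626.1 158.5  23. ] 176.1 [128. 174.] rect [626.8 158.6] [111. 151.] 85.9
top large 355 [629. 160.  23.] 46.3 [61. 63.] rect [628.8 159.7] [62. 59.] 38.1
top small 896 [ 533.6 -400.9   23. ] -152.7 [156. 205.] rect [ 526.8 -397. ] [150. 113.] 7.8
top small 179 [ 527.9 -400.1   23. ] 106.5 [40. 47.] rect [ 528.4 -399.6] [40. 43.] 44.5
top bar 2046 [540.1 403.   23. ] -169.7 [129. 174.] rect [540.8 403.2] [151. 112.] 10.2
top square 1975 [ 666.5 -138.4   23. ] -154.9 [129. 174.] rect [ 667.3 -138.3] [151. 112.] 25.1
top square 329 [ 671.2 -140.8   23. ] 120.1 [59. 62.] rect [ 671.2 -140.8] [52. 55.] 28.9
side small 2474 [ 521.7 -411.4   23. ] -171.4 [130. 175.] rect [ 523.7 -408.1] [152. 113.] 7.9
side small 245 [ 527.  -401.6   23. ] 60.1 [43. 51.] rect [ 527.  -401.3] [49. 42.] 53.3
```

View pics/l_d.png

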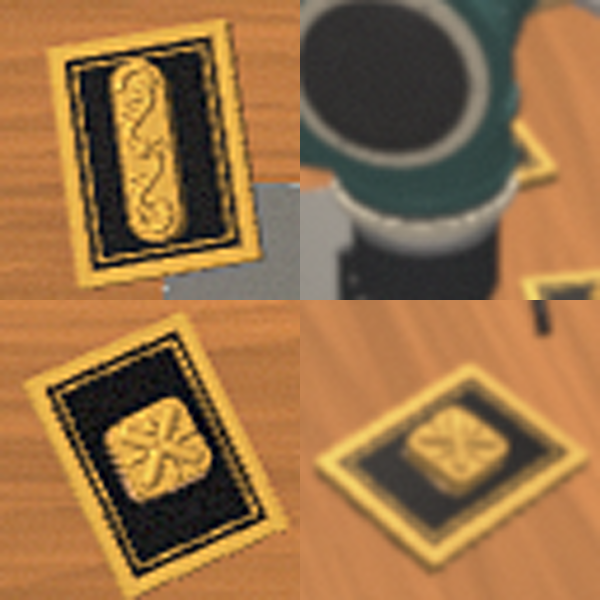

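View pics/td.png

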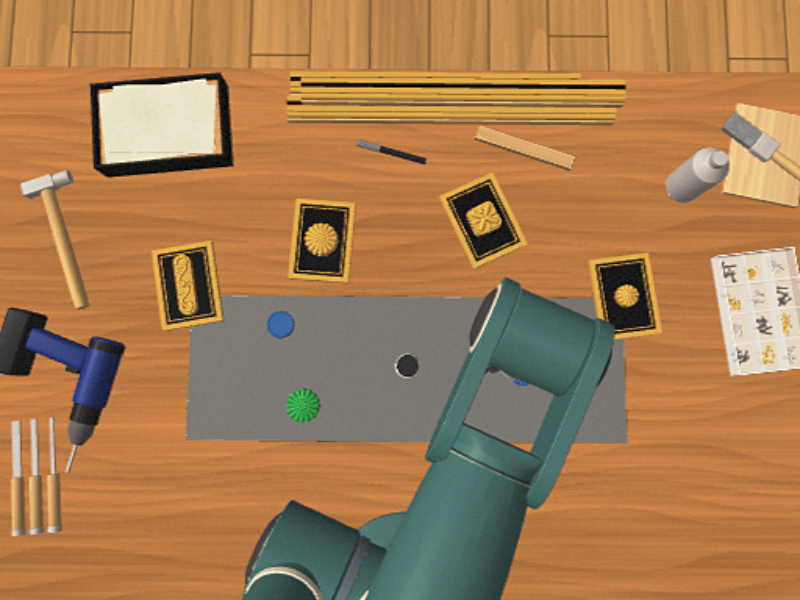

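Each carving is on its own panel. The square reads about 1 mm off, so I'll refine square and bar with a better mask (brightness, not hue) before deciding.

Run:
```python
from h import *
P={"large":(629,159.7,35),"small":(528.3,-401,26),"bar":(542.2,406.4,62),"square":(669.9,-140,38)}
for n in("top","side"):
    im0=cv2.imread(f"pics/{n}0.png"); im=cv2.imread(f"pics/{n}_d.png")
    for k,(x,y,r) in P.items():
        if n=="side" and k in("bar","large"): continue
        u=proj(n,np.array([x,y,14.]))
        yaw=np.radians({"bar":10.3,"square":25.2,"large":-4.2,"small":7.8}[k])
        # work on upsampled luminance inside the black field of the panel (half 55 x 38 mm)
        c,s=np.cos(yaw),np.sin(yaw)
        hx,hy=(60,30) if k=="bar" else (48,36)
        poly=np.array([proj(n,np.array([x+c*a-s*b,y+s*a+c*b,14 if not(k=="bar") else 14])) for a,b in((-hx,-hy),(hx,-hy),(hx,hy),(-hx,hy))])
        for tag,I in(("outline",im0),("carving",im)):
            g=cv2.resize(I,None,fx=6,fy=6,interpolation=cv2.INTER_CUBIC).max(2).astype(np.uint8)
            m=np.zeros_like(g);cv2.fillPoly(m,[np.round((poly+.5)*6-.5).astype(int)],255)
            for th in (85,120):
                b=((g>th)&(m>0)).astype(np.uint8)
                N,l,st,ce=cv2.connectedComponentsWithStats(b);i=1+st[1:,4].argmax()
                cn,_=cv2.findContours((l==i).astype(np.uint8),cv2.RETR_EXTERNAL,cv2.CHAIN_APPROX_NONE);cn=max(cn,key=cv2.contourArea)[:,0,:]
                M=cv2.moments(cn.reshape(-1,1,2));uv=np.array([M["m10"],M["m01"]])/M["m00"];uv=(uv+.5)/6-.5
                z=14 if tag=="outline" else 22
                px=(cn+.5)/6-.5; R=rect(n,px,z)
                print(n,k,tag,th,ray(n,uv,z)[:2].round(1),"rect",np.round(R[0],1),np.round(R[1],0),round(R[2],1))
```

```text
top large outline 85 [629.2 160.2] rect [629.2 160.1] [62. 62.] 54.9
top large outline 120 [629.2 160.1] rect [629.1 160.1] [61. 61.] 30.8
top large carving 85 [628.8 160. ] rect [628.7 160.6] [64. 62.] 34.8
top large carving 120 [629.4 160.5] rect [628.7 161.3] [62. 61.] 1.1
top small outline 85 [ 528.1 -401.2] rect [ 527.7 -401.3] [41. 42.] 23.7
top small outline 120 [ 528.1 -401.3] rect [ 527.7 -401.4] [40. 41.] 22.7
top small carving 85 [ 528.1 -400.6] rect [ 528.1 -400.7] [43. 44.] 53.8
top small carving 120 [ 528.4 -400.7] rect [ 528.3 -401.1] [40. 45.] 24.6
top bar outline 85 [540.8 406.7] rect [542.3 406.2] [120.  60.] 10.0
top bar outline 120 [541.6 406.6] rect [540.7 406.5] [124.  44.] 18.4
top bar carving 85 [542.6 407.6] rect [543.8 408. ] [117.  43.] 15.7
top bar carving 120 [542.7 407.7] rect [543.  407.5] [115.  34.] 10.1
top square outline 85 [ 669.8 -139.9] rect [ 670.2 -140.2] [54. 56.] 26.0
top square outline 120 [ 669.9 -140. ] rect [ 670.2 -140.1] [53. 54.] 25.0
top square carving 85 [ 670.2 -140.4] rect [ 670.  -140.1] [56. 59.] 27.3
top square carving 120 [ 670.3 -140.6] rect [ 670.1 -140.2] [55. 58.] 27.3
side small outline 85 [ 526.4 -402.3] rect [ 526.3 -401.9] [45. 45.] 22.9
side small outline 120 [ 526.5 -402.3] rect [ 526.5 -402. ] [42. 42.] 24.3
side small carving 85 [ 526.5 -402.2] rect [ 526.4 -401.7] [53. 44.] 58.8
side small carving 120 [ 526.8 -401.7] rect [ 526.4 -401.3] [49. 41.] 54.7
side square outline 85 [ 668.4 -141.9] rect [ 668.7 -141.3] [61. 60.] 25.3
side square outline 120 [ 668.5 -141.9] rect [ 668.7 -141.4] [57. 56.] 25.8
side square carving 85 [ 668.3 -141.4] rect [ 664.8 -143.2] [95. 65.] 25.4
side square carving 120 [ 669.4 -140.4] rect [ 668.2 -139.7] [68. 61.] 25.4
```

Run:
```python
from h import *
n="top";x,y=542.2,406.4;c,s=np.cos(np.radians(10.3)),np.sin(np.radians(10.3))
for tag,f,z in(("outline","top0",14),("carving","top_c",22),("carving","top_d",22)):
    g=cv2.resize(cv2.imread(f"pics/{f}.png"),None,fx=6,fy=6,interpolation=cv2.INTER_CUBIC).max(2)
    for hx in (59,40):
      for th in(100,130):
        hy=24
        poly=np.array([proj(n,np.array([x+c*a-s*b,y+s*a+c*b,z])) for a,b in((-hx,-hy),(hx,-hy),(hx,hy),(-hx,hy))])
        m=np.zeros_like(g);cv2.fillPoly(m,[np.round((poly+.5)*6-.5).astype(int)],255)
        b=((g>th)&(m>0)).astype(np.uint8)
        N,l,st,ce=cv2.connectedComponentsWithStats(b);i=1+st[1:,4].argmax()
        yy,xx=np.nonzero(l==i);px=(np.c_[xx,yy][::7]+.5)/6-.5
        W=np.array([ray(n,p,z)[:2] for p in px])-[x,y];A=W@np.array([c,s]);B=W@np.array([-s,c])
        sl=np.polyfit(A,B,1)[0]
        print(f,hx,th,"along",A.min().round(1),A.max().round(1),A.mean().round(1),"across",B.mean().round(2),"tilt deg",np.degrees(sl).round(1))
```

```text
top0 59 100 along -59.1 59.3 -0.2 across 0.48 tilt deg 0.4
top0 59 130 along -56.1 57.1 0.0 across 0.45 tilt deg 0.1
top0 40 100 along -40.2 40.5 -0.0 across 0.56 tilt deg 0.1
top0 40 130 along -40.2 40.4 -0.0 across 0.56 tilt deg 0.2
top_c 59 100 along -56.4 59.2 1.8 across 1.1 tilt deg 0.4
top_c 59 130 along -56.0 59.1 1.1 across 1.23 tilt deg 0.2
top_c 40 100 along -40.1 40.5 0.0 across 1.17 tilt deg 0.1
top_c 40 130 along -40.1 40.5 0.0 across 1.22 tilt deg -0.2
top_d 59 100 along -56.4 59.2 1.8 across 0.93 tilt deg 0.4
top_d 59 130 along -56.2 59.1 1.1 across 1.28 tilt deg 0.2
top_d 40 100 along -40.2 40.5 -0.0 across 1.07 tilt deg -0.2
top_d 40 130 along -40.1 40.5 -0.0 across 1.27 tilt deg -0.1
```

All four carvings are within about 1 mm and 0.5° of their outlines. The arm still covers the scroll and the blue rosette, so I'll move it aside and check the bystanders.

```bash
python3 go.py 115.2 420 40 240; python3 -m pendant '[0,0,0,0.03,0.02,-0.01,0.08, 0,0,0,0.06,0.035,-0.02,0.08, 0,0,0,0.09,0.05,-0.04,0.08, 0,0,0,0.12,0.07,-0.04,0.08, 0,0,0,0.15,0.085,-0.04,0.08, 0,0,0,0.17,0.095,-0.04,0.08, 0,0,0,0.17,0.095,-0.04,0.08, 0,0,0,0.17,0.095,-0.04,0.08, 0,0,0,0.17,0.095,-0.04,0.08]'
python3 - <<'E'
from h import *
im=eyes.capture("top");cv2.imwrite("pics/te.png",cv2.resize(im[:,:,::-1],(800,600)))
i0=cv2.imread("pics/top0.png")[:,:,::-1].copy()
for k in("gold",):
  for tag,I in(("before",i0),("now",im)):
    for c,N,px,cn in blobs("top",I,k):
        if np.hypot(*(c-[340.6,203.9]))<6: print("scroll",tag,c.round(2),N)
for nm,lo,hi,c0 in(("green",(45,100,40),(85,255,255),(194,259)),("blue",(100,120,60),(125,255,255),(335,240)),("disc",(100,100,60),(125,255,255),(180,207)),("pot",(0,0,0),(179,255,50),(260,234))):
  for tag,I in(("before",i0),("now",im)):
    k=cv2.inRange(cv2.cvtColor(I,cv2.COLOR_RGB2HSV),lo,hi);N,l,st,ce=cv2.connectedComponentsWithStats(k)
    for i in range(1,N):
        if st[i,4]>30 and np.hypot(*(ce[i]-c0))<8: print(nm,tag,ce[i].round(2),st[i,4])
E
```

```text
turn [0.001 0.    0.   ] shift [ 0.1696  0.0903 -0.0438] |d| 197.0 t 23.85
time_s: 24.6
tool_pos: [424.0, 42.5, 235.6]
ee_rot: [-0.0, 0.535, 0.845, -0.0]
force: [0.1, -0.0, -0.2]
finger_gap: 79.8
scroll before [340.61 203.9 ] 240
scroll now [340.64 203.89] 234
green before [193.45 258.98] 340
green now [190.03 259.19] 209
blue before [334.34 239.41] 154
blue now [334.33 239.33] 154
disc before [178.97 207.24] 225
disc now [178.95 207.22] 226
pot before [259.82 233.64] 90
```

View pics/te.png

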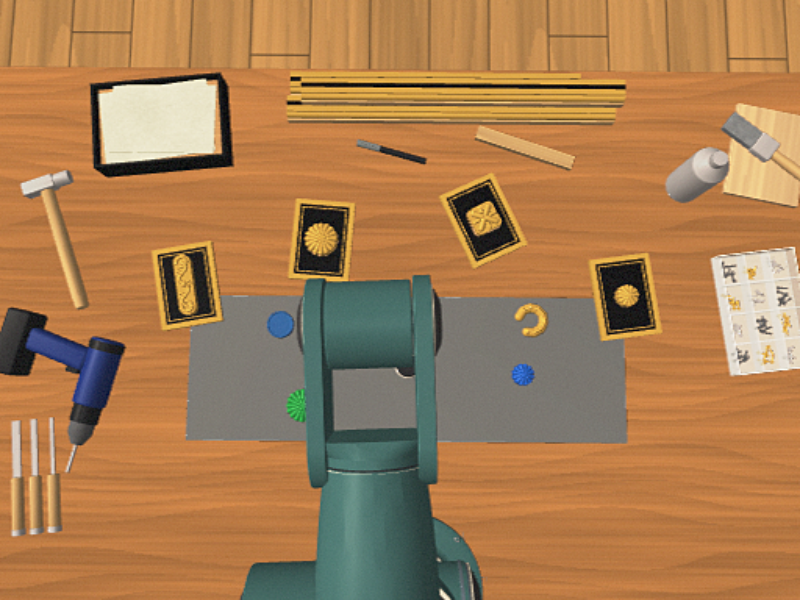

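The scroll (531,320), blue rosette and disc haven't moved. The green rosette and pot are partly covered here, but in the previous picture they were at their original pixels. Handing in.

```bash
python3 -c "
from workcell import robot,sense
print(sense()['time_s'],robot.hand_in())"
```

```text
the job is handed in; nothing more can be done
24.65 None
```

All four carvings now lie face up on their matching panels, and I handed the job in at 24.65 s. Each was lowered until it touched the panel before I opened the fingers.

**Placement, from the top camera:**

| Carving | Offset from outline |
|---|---|
| Large rosette | under about 0.6 mm |
| Small rosette | under about 0.8 mm |
| Square flower | about 0.5–0.8 mm |
| Bar | about 1 mm, tilt within 0.5° |

**Checks that disagreed or were weak:**
- **Square position:** a first, rougher colour mask put it 1.3 mm off. The finer mask did not confirm that.
- **Square angle:** the fitted rectangle reads 27.3° from the top and 25.4° from the side, against 25.2° for the outline. I put the top reading down to perspective, because the gripper set it down at 25.2°.
- **Bar length:** its far end merges with the gilt border in the image, so its position along its length is the least certain reading.
- **Bar, side view:** I saw it in the side picture after placing it, but measured it only from the top.
- **Rosette petals:** I did not try to line these up with the scallops of the outlines.

**Left alone:** the C-scroll, blue rosette and blue disc are at their starting pixels. The pot and green rosette were partly hidden by the arm in the last picture. By eye, they were at their starting positions in the one before.

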